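# Draw the marker out of the pen caddy and hold it up

### The arm

A 7-joint arm with a two-finger parallel gripper is mounted at the origin on a cart in front of the work surface, level with it; the furniture and walls round the work are solid. World frame = base frame: x ahead of the robot, y to its left, z up, the work surface at z = 0. Lengths are in m, angles in degrees, forces in N, time in s.
With the tool pointing down it reaches from about 0.425 to 0.8 m from the base axis. Payload 8.3 kg.
Tool frame: the origin (TCP) lies midway between the tips of the shut fingers; the grasp point (between the pads) lies 19 mm behind it (manip.hold_point_z is the distance from the TCP to the grasp point, in m); z points along the fingers, y is the line along which they close (so a half turn about z gives the same grasp; the last joint's range is limited). The gripper opens to 85 mm and grips with 20 to 120 N. Pads are 22 mm wide; open, the fingers measure 114 mm over their backs; the gripper's body (76 mm by 85 mm) begins 54 mm behind the grasp point. The pads swing forward as they close: fully open they stand 13 mm farther back than shut.
Start: joints at [-66.858, 21.967, 0.94, 78.501, -0.361, 79.538, -2.664], TCP at [0.281, 0.558, 0.231] pointing down, gripper open.
Joint ranges: [-169.22, 169.22], [-14.56, 117.87], [-87.37, 89.26], [10.42, 133.3], [-82.24, 262.24], [0.94, 117.77], [-172.7, 172.7]. Speed limits (degrees/s): [136.94, 136.94, 172.46, 172.46, 180, 180, 180].

### API

Orientations are given as a 3x3 rotation matrix whose columns are the frame's x, y, z axes.
In Python, from rig import read_state, viewer, order, manip gives the robot as it stands. The module is installed in compiled form; this text tells all that it offers.
- The arm moves only by the shell command python3 -m inch 'ROWS' [FORCE]. ROWS is JSON, a list of rows, each a list of 7 numbers: the shift along the tool's x, y, z in mm, then the turn, a rotation vector about the tool's x, y, z in rad, then the opening, from -1 (shut) to 1 (fully open). In form: [[dx, dy, dz, rx, ry, rz, fingers], ...]. A call has 1 to 12 rows; each row is the pose to reach, as a shift and turn from the pose commanded when the call began, along the tool's axes at that moment; what a row does not reach only later rows make up. A row lasts 1/8 s, in which the tool goes at most 62.5 mm and 10.7 degrees, less where a joint would pass 70% of its speed; a pose out of reach is approached as far as the arm can. A call with a gripper value outside its range is refused whole. The fingers move at their own pace and stop on an object; FORCE is the grip in N (left out, the last holds). Time passes only in rows, so rows that repeat a pose let the fingers close. It gives the time, the measured TCP pose, the force, the opening and the grip force at its end, in the units of the state.
- read_state(): the state, without advancing time (a new reading comes with each control period).
- viewer.snapshot(name): name is "scene" or "top" or "wrist"; returns the picture (384x512x3 uint8, red, green, blue); there is no depth.
- viewer.camera_info(name): a dict with "K" (3x3 intrinsics, pixels), "R" (3x3) and "t" (3): a world point X has camera coordinates R X + t. Camera axes: x right, y down, z forward; pixel columns grow to the right and rows downward; lengths in m; the calibration is good to about 2 mm. A picture is of the moment at which its call begins: read the wrist's pose just before it. camera_info takes no time and is no camera call; for the wrist camera it gives the pose at the moment of the call.
- order.sign_off(): hands the job in; it is judged then, once.
The state is a dict: "time_s": time; "joint_pos": joint angles; "dq": joint speeds; "effort": joint torques, N m; "tool_pos": TCP position; "tool_rot": TCP orientation; "force": force on the tool from outside, world axes, zero at the start; "wrist_torque": the same for the moment, N m; "finger_gap": finger opening in m; "grasp_force": force on a finger pad.
Only numpy, scipy, OpenCV 4.12 (cv2) and the standard library are available. Lean on these libraries where they do the work, as an engineer would, in place of code of your own. Each camera call takes 0.05 s, during which the arm holds its last target. There are 200 camera calls.

### The job

Swing the pen caddy's standing carrying handle away from you and down until it rests in its catch on the far end cover. Then take the marker out through the caddy's mouth, which is shorter than the marker, by tipping one end up out of the mouth first, and finish while holding the marker still in the air above the caddy, at least 5 cm clear of it all along. Leave the things lying round the caddy where they are.

Things in the scene. Friction and masses are not known exactly. Their poses are not given: they have to be found in the camera images.
- caddy: Pen caddy, a shallow box of pale wood, fixed to the desk, 198 long (its x) x 106 wide (its y) x 47 mm high. Origin: centre of its underside, on the desk; x points along its length to the far end, z up. Floor 5 mm thick, walls 4 mm; inside 190 x 98 mm. Two fixed 4 mm end covers roof it from each end inward, their underside 38 mm above the floor, and leave a mouth in the middle.
- caddy_mouth (a point): Centre of the open mouth between the covers, level with their top (z = 47 mm): 96 mm along the caddy's x, 98 mm along y. The marker cannot pass it flat or turned. Pushed along the floor up to one end wall, under that cover, its other end stands free in the mouth, can be tipped up (17 to 30 degrees clears both covers) and the marker drawn out along its length.
- bail (a joint): Carrying handle, a steel bail hinged about the caddy's y. 0 = folded toward the caddy's +x (far) end and resting in the catch, two small steel forks on the far cover, 40 mm either side of the middle and 66 mm high; grows as it is raised; 1.34 = grip straight above the hinge, over the mouth. Stops at 0 and 1.8; starts at 1.1 to 1.6. Stiff (0.06 N m): stays where it is left.
- bail_grip (a point): Middle of the handle's grip, a rubber-covered bar along the caddy's y, 10 mm in diameter and 56 mm long, 86 mm from the hinge axis. Folded, its centre lies at caddy x = 84, z = 60 mm, 13 mm above the far cover.
- bail_hinge (a point): Point on the handle's hinge axis, in the middle between the side walls, fixed to the caddy at x = 0, z = 40 mm. The two 6 mm side arms of the handle run just outside the side walls, 59 mm either side.
- marker: Dark felt marker, loose, 132 mm long (its y), 12 x 12 mm, about 12 to 20 g. Origin: middle of its underside. It lies on the caddy's floor roughly along the caddy's length (its y along the caddy's x, within 0.1 rad), both ends under the covers; there are at least 30 mm between it and each side wall in the mouth.
- marker_end_a (a point): Centre of the marker's end at its +y, 66 mm from the middle and 6 mm above the underside.
- marker_end_b (a point): Centre of the marker's other end, at its -y.
- harmonica: Harmonica, 26 x 100 x 19 mm, loose on the desk beside the caddy; leave it. Origin: centre of its underside.
- capo: Grey metal capo, 42 x 90 x 14 mm, loose on the desk beside the caddy; leave it. Origin: centre of its underside.
- slide_glass: Glass guitar slide, a tube 26 mm across standing 60 mm tall on the desk beside the caddy; leave it standing. Origin: centre of its underside.
Not all that is in view belongs to the job. Leave any red look-alike of the marker alone.

How it is judged (in metres and radians):
On the way, in this order (a step that is already met when the one before it is completed fails the run):
1. the handle rests in its catch on the far cover (joint below 0.07 rad) with the marker still lying in the caddy (value of joint bail below 0.07 rad and height (world z) of each of marker_end_a, marker_end_b below 0.043 m), for 0.2 s.
2. the marker is tipped: one end out above the mouth (end centre over 55 mm high), the other still inside (under 45 mm) (((height (world z) of marker_end_a above 0.055 m and height (world z) of marker_end_b below 0.045 m) or (height (world z) of marker_end_b above 0.055 m and height (world z) of marker_end_a below 0.045 m))).
At the end, for the whole second after the job is handed in: The handle lies in its catch (below 0.09 rad); the fingers hold the marker, still, with both its ends more than 85 mm above the desk and its middle within 150 mm of the caddy's centre seen from above, touching no part of the caddy or handle (value of joint bail below 0.09 rad and height (world z) of each of marker_end_a, marker_end_b above 0.085 m and horizontal distance between marker and caddy below 0.15 m and contact force between marker and the fingers above 0.3 N and contact force between marker and caddy below 0.05 N and linear speed of marker below 0.03 m/s and angular speed of marker below 0.3 rad/s); the arm keeps its last pose, push and grip.
It fails at once if the harmonica is moved more than 30 mm (distance of harmonica from where it was at the start of the episode above 0.03 m).
It fails at once if the capo is moved more than 30 mm (distance of capo from where it was at the start of the episode above 0.03 m).
It fails at once if the glass slide is moved more than 30 mm (distance of slide_glass from where it was at the start of the episode above 0.03 m).
It fails at once if the glass slide is tipped over (angle between slide_glass's own z axis and vertical above 0.5 rad).
It also fails if it takes over 53 s, if anything falls off the work surface, if the arm or the gripper's body presses on something with over 40 N, if the wrist force passes 120 N, or if a joint passes its speed limit or range.

## Working session

There is one attempt and no reset: what is moved stays moved. The work goes in short steps, Python scripts to look and compute and a shell command to move; the robot and the scene stay as the last step left them, time stands still between calls to the robot, and variables do not carry over. Pictures are saved under pics/ and viewed, at most 10 in all, crops included, and the job is handed in when it is done.

```bash
mkdir -p pics; python3 - <<'E'
from rig import read_state, viewer, manip
import cv2,numpy as np
s=read_state();print(s['time_s'],s['tool_pos'],s['tool_rot'],s['finger_gap'],manip.hold_point_z)
for n in('scene','top'):
    im=viewer.snapshot(n);cv2.imwrite(f'pics/{n}0.png',im[...,::-1]);np.save(f'pics/{n}0.npy',im)
    c=viewer.camera_info(n);print(n,np.round(c['K'],1).tolist(),np.round(c['R'],3).tolist(),np.round(c['t'],3).tolist(), -c['R'].T@c['t'])
a=[cv2.imread(f'pics/{n}0.png') for n in('scene','top')]
E
```

```text
0.0 [0.28102903 0.55767943 0.23024012] [[-8.93032700e-01  4.49990995e-01 -8.37266874e-04]
 [ 4.49991767e-01  8.93030816e-01 -1.83625255e-03]
 [-7.85919912e-05 -2.01659677e-03 -9.99997964e-01]] 0.08517051799581567 0.0187
scene [[432.9, 0.0, 257.0], [0.0, 432.9, 192.0], [0.0, 0.0, 1.0]] [[0.91, -0.414, -0.019], [-0.322, -0.678, -0.661], [0.261, 0.608, -0.75]] [-0.474, 0.251, 0.734] [ 0.32159739 -0.47185999  0.70733757]
top [[350.0, 0.0, 255.0], [0.0, 350.0, 186.6], [0.0, 0.0, 1.0]] [[0.006, -0.999, 0.041], [-0.999, -0.008, -0.043], [0.043, -0.04, -0.998]] [0.023, 0.547, 0.907] [0.5067417  0.06408135 0.92821426]
```

View pics/top0.png

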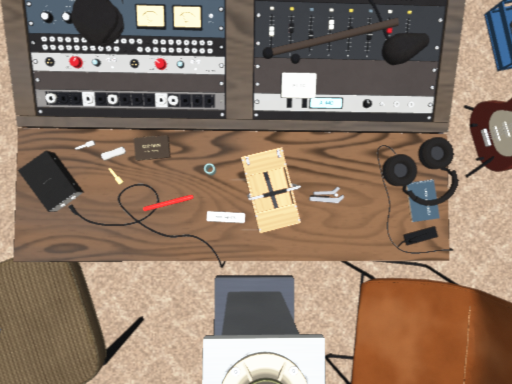

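View pics/scene0.png

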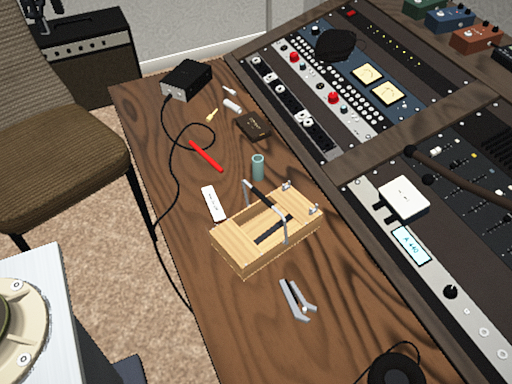

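The top view shows the pale caddy at about (270,190). Its far end, with the forks, points up in the image at about (262,152). The handle crosses it at about (273,192), and a dark marker lies in the mouth at about (270,190). The red pen at (167,203) is the look-alike, so I'll leave it. The slide is at (209,169), the harmonica at (226,217) and the capo at (327,196). Next I'll measure these and confirm in a crop.

```bash
cat > h.py <<'E'
from rig import read_state, viewer, manip
import cv2,numpy as np
def ray(c,uv):
    d=c['R'].T@np.linalg.inv(c['K'])@np.array([uv[0],uv[1],1.]);return -c['R'].T@c['t'],d
def onz(c,uv,z):
    o,d=ray(c,uv);return o+d*(z-o[2])/d[2]
def proj(c,X):
    p=c['K']@(c['R']@np.asarray(X,float)+c['t']);return p[:2]/p[2]
E
python3 - <<'E'
from h import *
im=np.load('pics/top0.npy');c=viewer.camera_info('top')
hsv=cv2.cvtColor(im,cv2.COLOR_RGB2HSV)
m=((hsv[...,0]>10)&(hsv[...,0]<30)&(hsv[...,2]>140)&(hsv[...,1]>60)).astype(np.uint8)
w=np.zeros_like(m);w[140:240,232:308]=1;m*=w
m=cv2.morphologyEx(m,cv2.MORPH_OPEN,np.ones((3,3)))
pts=np.argwhere(m)[:,::-1].astype(np.float32)
r=cv2.minAreaRect(pts);b=cv2.boxPoints(r);print(r,b.tolist())
P=np.array([onz(c,q,.047) for q in b]);print(np.round(P,4),P.mean(0),[np.linalg.norm(P[i]-P[i-1]) for i in range(4)])
for n,q in(('slide',(209,169)),('harm',(226,217)),('capo',(327,196))):print(n,onz(c,q,.015))
a=cv2.resize(im[140:240,200:350],None,fx=5,fy=5,interpolation=cv2.INTER_CUBIC)
cv2.imwrite('pics/crop.png',a[...,::-1])
E
```

```text
((269.5, 189.5), (99.0, 75.0), 90.0) [[232.0, 140.0], [307.0, 140.0], [307.0, 239.0], [232.0, 239.0]]
[[ 0.6626  0.0874  0.047 ]
 [ 0.6652 -0.1037  0.047 ]
 [ 0.4138 -0.1037  0.047 ]
 [ 0.4135  0.0851  0.047 ]] [ 0.53875341 -0.00874174  0.047     ] [np.float64(0.24912472387795104), np.float64(0.19110001148764086), np.float64(0.25131915163020485), np.float64(0.18876463176835911)]
slide [0.59133835 0.1473303  0.015     ]
harm [0.46681811 0.10190455 0.015     ]
capo [ 0.52317357 -0.16281959  0.015     ]
```

View pics/crop.png

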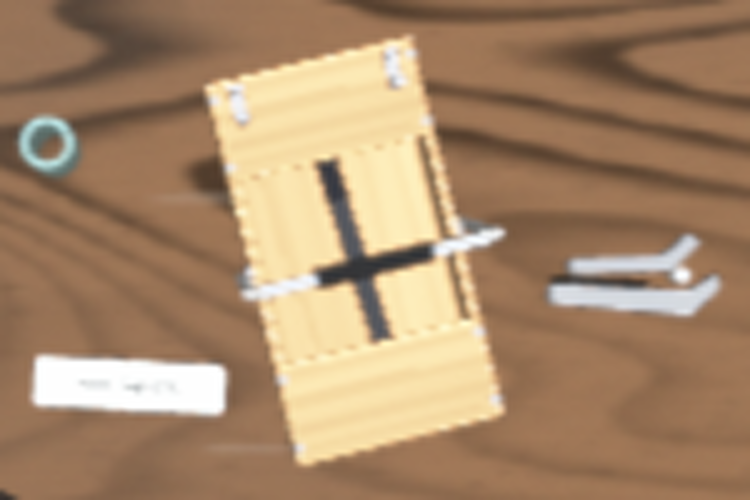

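The crop confirms a single dark marker in the mouth, running from about (328,160) to (380,338) in crop pixels, with the handle grip across it at about (375,265). The caddy top corners are at (207,88), (412,38), (503,410) and (298,463).

```bash
cat >> h.py <<'E'
def loc(P,C,yaw):
    R=np.array([[np.cos(yaw),-np.sin(yaw),0],[np.sin(yaw),np.cos(yaw),0],[0,0,1]]);return R.T@(np.asarray(P)-C)
E
python3 - <<'E'
from h import *
c=viewer.camera_info('top')
f=lambda q:((q[0]+.5)/5-.5+200,(q[1]+.5)/5-.5+140)
FL,FR,NR,NL=[onz(c,f(q),.047) for q in((207,88),(412,38),(503,410),(298,463))]
print(np.round([FL,FR,NR,NL],4),np.linalg.norm(FL-NL),np.linalg.norm(FL-FR))
C=(FL+FR+NR+NL)/4;C[2]=0
d=(FL+FR-NR-NL);e=(FL+NL-FR-NR);yaw=np.arctan2(d[1],d[0]);print('C',C,'yaw',yaw,np.arctan2(-e[0],e[1]))
print('mk',[np.round(loc(onz(c,f(q),.015),C,yaw),4) for q in((328,160),(380,338))])
# bail: intersect ray with local y? use circle
o,dd=ray(c,f((373,265)))
ol=loc(o,C,yaw);dl=loc(o+dd,C,yaw)-ol
for t in np.linspace(.78,.9,400):
    p=ol+dl*t
    r=np.hypot(p[0],p[2]-.04)
    if abs(r-.086)<.0003: print('grip',p,np.arctan2(p[2]-.04,p[0])-.2347)
print('forks',[np.round(loc(onz(c,f(q),.06),C,yaw),4) for q in((240,103),(395,68))])
for n,q in(('slide',(209,169)),('harm',(226,217)),('capo',(327,196))):print(n,loc(onz(c,q,.015),C,yaw))
E
```

```text
[[ 0.6191  0.0643  0.047 ]
 [ 0.6459 -0.0397  0.047 ]
 [ 0.4575 -0.0864  0.047 ]
 [ 0.4306  0.0171  0.047 ]] 0.19435644615215428 0.10734857533216877
C [ 0.53825517 -0.01118989  0.        ] yaw 0.24407677835324426 0.2531895956799421
mk [array([ 0.0492, -0.0001,  0.015 ]), array([-0.0478, -0.0045,  0.015 ])]
grip [-0.01018721  0.00093075  0.12556777] 1.4545928341796246
grip [-0.01018638  0.00090097  0.12526799] 1.4549960104913544
forks [array([0.084 , 0.0398, 0.06  ]), array([ 0.0832, -0.0398,  0.06  ])]
slide [0.08981792 0.14099367 0.015     ]
harm [-0.04198925  0.12700594  0.015     ]
capo [-0.05127751 -0.1434909   0.015     ]
```

```bash
python3 -m inch '[[-477,-398,20,0,0,0.857,-0.2],[-477,-398,20,0,0,0.857,-0.2],[-477,-398,20,0,0,0.857,-0.2],[-477,-398,20,0,0,0.857,-0.2],[-477,-398,20,0,0,0.857,-0.2],[-477,-398,20,0,0,0.857,-0.2],[-477,-398,20,0,0,0.857,-0.2],[-477,-398,20,0,0,0.857,-0.2],[-477,-398,20,0,0,0.857,-0.2],[-477,-398,20,0,0,0.857,-0.2],[-477,-398,20,0,0,0.857,-0.2],[-477,-398,20,0,0,0.857,-0.2]]' 30
python3 - <<'E'
from h import *
s=read_state();print(s['time_s'],s['tool_pos'],np.round(s['tool_rot'],3).tolist(),s['finger_gap'],s['force'])
c=viewer.camera_info('wrist');im=viewer.snapshot('wrist');cv2.imwrite('pics/w1.png',im[...,::-1]);np.save('pics/w1.npy',im)
import pickle;pickle.dump(c,open('pics/w1.pkl','wb'))
C=np.array([.5383,-.0112,0]);y=.248
R=np.array([[np.cos(y),-np.sin(y),0],[np.sin(y),np.cos(y),0],[0,0,1]])
for p in([-.0102,.001,.1255],[0.048,-.049,.047],[0.048,.049,.047],[.084,.04,.066],[.084,-.04,.066]):print(p,proj(c,C+R@p))
E
```

```text
time_s: 1.6
tool_pos: [0.5278, -0.0116, 0.2108]
tool_rot: [[-0.244, 0.97, -0.001], [0.97, 0.244, 0.0], [0.0, -0.001, -1.0]]
force: [0.1, 0.4, 0.3]
finger_gap: 0.0338
grasp_force: 0.0
1.6 [ 0.52777399 -0.01158617  0.21079011] [[-0.244, 0.97, -0.001], [0.97, 0.244, 0.0], [0.0, -0.001, -1.0]] 0.03381194266385874 [0.05315588 0.40849823 0.28901869]
[-0.0102, 0.001, 0.1255] [254.60062816 201.14991278]
[0.048, -0.049, 0.047] [305.60874063 220.74557069]
[0.048, 0.049, 0.047] [310.48181889 133.64108419]
[0.084, 0.04, 0.066] [349.85208049 144.69305313]
[0.084, -0.04, 0.066] [342.58926428 219.76336597]
```

View pics/w1.png

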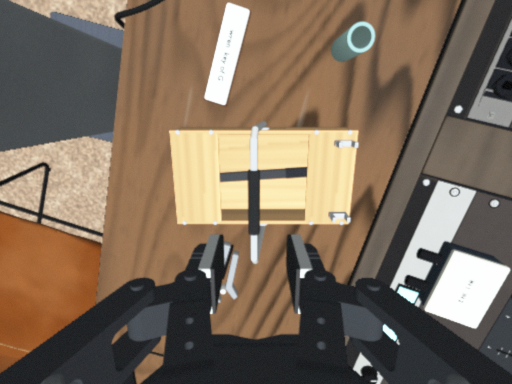

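The wrist view agrees with the estimate: the grip bar is at about (254,201) and the forks at about (345,144) and (340,217). I'll go down and grip the bar near the fingertips.

```bash
python3 -m inch '[[0,0,50,0,0,0,-0.2],[0,0,93,0,0,0,-0.2],[0,0,93,0,0,0,-0.2],[0,0,93,0,0,0,-1],[0,0,93,0,0,0,-1],[0,0,93,0,0,0,-1],[0,0,93,0,0,0,-1],[0,0,93,0,0,0,-1]]' 30
```

```text
time_s: 2.65
tool_pos: [0.5294, -0.0113, 0.1204]
tool_rot: [[-0.245, 0.969, 0.003], [0.969, 0.245, 0.001], [0.001, 0.003, -1.0]]
force: [-1.9, 1.9, 6.8]
finger_gap: 0.0084
grasp_force: 29.9
```

```bash
python3 -m inch '[[0,12,-0.6,0,0,0,-1],[0,25,0.6,0,0,0,-1],[0,37,4,0,0,0,-1],[0,49,9,0,0,0,-1],[0,60,15.5,0,0,0,-1],[0,70,24,0,0,0,-1],[0,79,33.5,0,0,0,-1],[0,86,44,0,0,0,-1],[0,91,56,0,0,0,-1],[0,94,65,0,0,0,-1],[0,94,68,0,0,0,-1],[0,94,68,0,0,0,-1]]' 30
```

```text
time_s: 4.15
tool_pos: [0.6184, 0.0102, 0.0531]
tool_rot: [[-0.243, 0.97, -0.001], [0.97, 0.243, 0.001], [0.001, -0.001, -1.0]]
force: [-20.9, 0.7, 33.1]
finger_gap: 0.0089
grasp_force: 33.8
```

```bash
python3 -m inch '[[0,0,-1,0,0,0,-0.4],[0,0,-1,0,0,0,-0.4],[0,0,-1,0,0,0,-0.4],[0,0,-40,0,0,0,-0.4],[0,-40,-90,0,0,0,-0.4],[0,-60,-140,0,0,0,-0.4],[0,-80,-140,0,0,0,-0.4],[0,-80,-140,0,0,0,-0.4]]' 30
python3 - <<'E'
from h import *
import pickle
s=read_state();print(s['joint_pos'],s['tool_pos'])
c=viewer.camera_info('wrist');im=viewer.snapshot('wrist');cv2.imwrite('pics/w2.png',im[...,::-1]);pickle.dump(c,open('pics/w2.pkl','wb'))
C=np.array([.5383,-.0112,0]);y=.248
R=np.array([[np.cos(y),-np.sin(y),0],[np.sin(y),np.cos(y),0],[0,0,1]])
for p in([.084,0,.06],[-.048,0,.047],[0.048,0,.047],[.084,.04,.066],[.084,-.04,.066]):print(p,proj(c,C+R@p))
E
```

```text
time_s: 5.15
tool_pos: [0.5413, -0.0089, 0.1908]
tool_rot: [[-0.244, 0.97, 0.001], [0.97, 0.244, 0.001], [0.001, 0.001, -1.0]]
force: [-0.3, -0.8, 1.0]
finger_gap: 0.0253
grasp_force: 0.0
[-29.55363789  14.03647657  32.33757395  96.60902102  -7.91280319
  71.56816657  18.6242206 ] [ 0.54130846 -0.00888126  0.19080822]
[0.084, 0, 0.06] [336.06647528 186.65159462]
[-0.048, 0, 0.047] [204.2122465  183.35110728]
[0.048, 0, 0.047] [297.62241065 183.26704407]
[0.084, 0.04, 0.066] [341.40583513 146.69782359]
[0.084, -0.04, 0.066] [334.39386838 226.56666854]
```

View pics/w2.png

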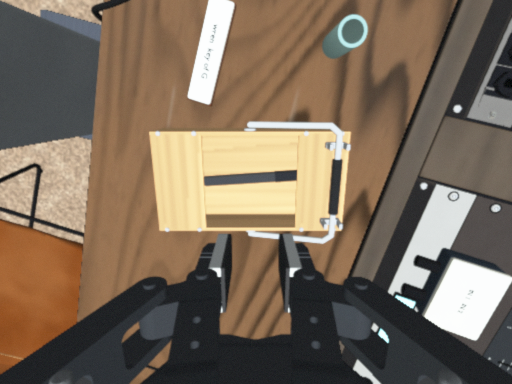

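The handle's grip bar is at about (335,187), lying in the forks, where the folded pose predicts (336,187). The marker shows from (204,181) to (297,176). Next I'll place the marker grasp.

```bash
python3 - <<'E'
from h import *
import pickle
c=pickle.load(open('pics/w2.pkl','rb'));im=cv2.imread('pics/w2.png')
g=im.max(2);m=np.zeros_like(g);m[140:205,208:293]=(g[140:205,208:293]<90)
pts=np.argwhere(m)[:,::-1].astype(np.float32);print(len(pts))
vx,vy,x0,y0=cv2.fitLine(pts,cv2.DIST_L2,0,.01,.01).ravel()
C=np.array([.5383,-.0112,0]);y=.248
for u in(208,293):
    w=onz(c,(u,y0+(u-x0)*vy/vx),.016);print(loc(w,C,y),w)
E=[onz(c,(u,y0+(u-x0)*vy/vx),.016) for u in(208,293)]
a=np.arctan2(*(E[1]-E[0])[1::-1]);print('marker yaw',a)
u=(E[1]-E[0])/np.linalg.norm(E[1]-E[0]);w=E[1]-u*.016;print('target',w,loc(w,C,y))
s=read_state();d=s['tool_rot'].T@(np.r_[w[:2],.007]-s['tool_pos']);print('shift mm',d*1e3)
ty=s['tool_rot'][:,1];print('turn for tool x along marker:',np.pi/2-(a-np.arctan2(ty[1],ty[0])))
E
```

```text
272
[-0.04889099  0.00024752  0.016     ] [ 0.49084405 -0.02296111  0.016     ]
[0.04715795 0.00130782 0.016     ] [0.58369415 0.00164346 0.016     ]
marker yaw 0.25903866155831934
target [ 0.56822796 -0.00245496  0.016     ] [0.03115893 0.0011312  0.016     ]
shift mm [ -0.92206452  27.08341123 183.20109689]
turn for tool x along marker: 1.5588489316044676
```

```bash
python3 - <<'E'
from h import *
import pickle
c=pickle.load(open('pics/w2.pkl','rb'));im=cv2.imread('pics/w2.png')
g=im.max(2);print(g[168:196,250].tolist())
m=(g[160:200,212:290]<130);C=np.array([.5383,-.0112,0])
X=np.arange(212,290);n=m.sum(0);Y=(m*np.arange(160,200)[:,None]).sum(0)/n
k=np.polyfit(X,Y,1);print(n.min(),n.max(),k)
E=[onz(c,(u,np.polyval(k,u)),.016) for u in(212,290)]
for w in E:print(loc(w,C,.248))
a=np.arctan2(*(E[1]-E[0])[1::-1]);u=(E[1]-E[0])/np.linalg.norm(E[1]-E[0]);w=E[1]-u*.016;print(a,loc(w,C,.248))
s=read_state();print('shift',s['tool_rot'].T@(np.r_[w[:2],.007]-s['tool_pos'])*1e3)
ty=s['tool_rot'][:,1];print(np.pi/2-(a-np.arctan2(ty[1],ty[0])))
E
```

```text
[249, 250, 249, 247, 227, 133, 81, 89, 93, 94, 93, 95, 95, 90, 116, 204, 250, 251, 251, 251, 250, 249, 248, 249, 250, 251, 252, 252]
9 11 [-6.46884761e-02  1.93813438e+02]
[-0.04458163 -0.00449539  0.016     ]
[0.04376952 0.00129917 0.016     ]
0.3134917795539789 [0.02780382 0.00025205 0.016     ]
shift [ -1.80426128  23.72910367 183.19929492]
1.504395813608808
```

```bash
python3 -m inch '[[-2,24,60,0,0,1.504,-0.3],[-2,24,60,0,0,1.504,-0.3],[-2,24,60,0,0,1.504,-0.3],[-2,24,60,0,0,1.504,-0.3],[-2,24,60,0,0,1.504,-0.3],[-2,24,90,0,0,1.504,-0.3],[-2,24,90,0,0,1.504,-0.3],[-2,24,90,0,0,1.504,-0.3],[-2,24,90,0,0,1.504,-0.3],[-2,24,90,0,0,1.504,-0.3],[-2,24,90,0,0,1.504,-0.3]]' 30
python3 - <<'E'
from h import *
c=viewer.camera_info('wrist');im=viewer.snapshot('wrist');cv2.imwrite('pics/w3.png',im[...,::-1])
E
```

```text
time_s: 6.58
tool_pos: [0.5655, -0.0045, 0.1001]
tool_rot: [[0.95, 0.311, -0.0], [0.311, -0.95, -0.0], [-0.0, 0.0, -1.0]]
force: [-0.1, 0.4, 0.5]
finger_gap: 0.0296
grasp_force: 0.0
```

View pics/w3.png

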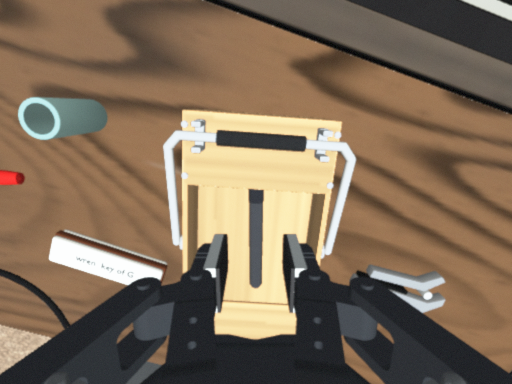

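The fingers straddle the marker, whose axis is at column 256 with the gripper centre at about 254. The marker's near end is visible under the near cover at about (256,286).

```bash
python3 - <<'E'
from h import *
c=viewer.camera_info('wrist')
C=np.array([.5383,-.0112,0])
for q,z in(((256,287),.011),((256,303),.047),((256,190),.017)):print(loc(onz(c,q,z),C,.248))
E
python3 -m inch '[[0,0,50,0,0,0,-0.3],[0,0,93,0,0,0,-0.3],[0,0,93,0,0,0,-0.3],[0,0,93,0,0,0,-1],[0,0,93,0,0,0,-1],[0,0,93,0,0,0,-1],[0,0,93,0,0,0,-1],[0,0,93,0,0,0,-1]]' 30
```

```text
[-0.05826104 -0.00776613  0.011     ]
[-0.04796977 -0.00689324  0.047     ]
[ 0.03772993 -0.00102073  0.017     ]
time_s: 7.62
tool_pos: [0.5654, -0.0045, 0.0074]
tool_rot: [[0.951, 0.309, -0.0], [0.309, -0.951, 0.0], [0.0, -0.0, -1.0]]
force: [-0.7, -0.1, 1.9]
finger_gap: 0.0107
grasp_force: 31.8
```

```bash
python3 -m inch '[[0,0,-2,0,0,0,-1],[-15,0,-2,0,0,0,-1],[-30,0,-2,0,0,0,-1],[-30,0,-2,0,0,0,-1],[-31,0,-15,0,0.15,0,-1],[-34,0,-27,0,0.3,0,-1],[-39,0,-38,0,0.436,0,-1],[-39,0,-38,0,0.436,0,-1]]' 40
python3 - <<'E'
from h import *
c=viewer.camera_info('scene');im=viewer.snapshot('scene')
cv2.imwrite('pics/s4.png',cv2.resize(im[130:310,170:370],None,fx=3,fy=3,interpolation=cv2.INTER_CUBIC)[...,::-1])
E
```

```text
time_s: 8.62
tool_pos: [0.5265, -0.0172, 0.0453]
tool_rot: [[0.863, 0.306, 0.402], [0.276, -0.952, 0.132], [0.423, -0.003, -0.906]]
force: [0.2, -0.1, -0.4]
finger_gap: 0.0105
grasp_force: 41.2
```

View pics/s4.png

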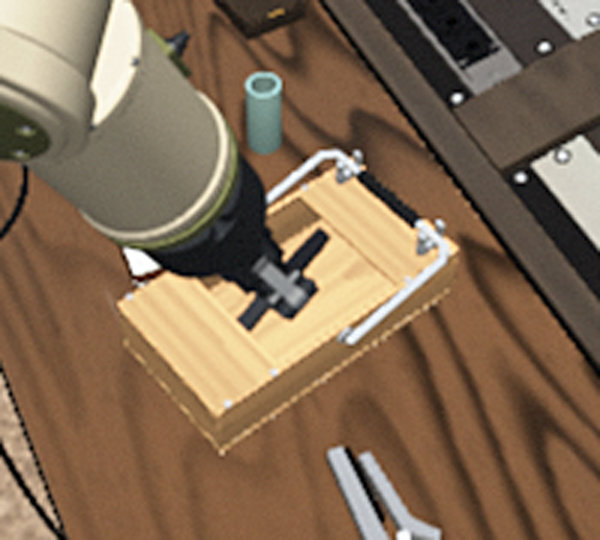

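The marker is tipped: its far end stands out of the mouth at crop (322,238), about 69 mm high by kinematics, and the near end is still inside at about 14 mm. The handle is still in the forks. Now I'll draw the marker out along its length and lift.

```bash
python3 -m inch '[[25,0,0,0,0,0,-1],[50,0,0,0,0,0,-1],[75,0,0,0,0,0,-1],[75,0,0,0,0,0,-1],[92,0,-36,0,0,0,-1],[109,0,-72,0,0,0,-1],[126,0,-109,0,0,0,-1],[126,0,-109,0,0,0,-1],[126,0,-109,0,0,0,-1],[126,0,-109,0,0,0,-1],[126,0,-109,0,0,0,-1]]' 40
python3 - <<'E'
from h import *
im=viewer.snapshot('scene')
cv2.imwrite('pics/s5.png',cv2.resize(im[80:310,140:370],None,fx=2.6,fy=2.6,interpolation=cv2.INTER_CUBIC)[...,::-1])
E
```

```text
time_s: 10.05
tool_pos: [0.5926, 0.0043, 0.1961]
tool_rot: [[0.863, 0.308, 0.4], [0.28, -0.951, 0.13], [0.42, 0.0, -0.907]]
force: [0.1, 0.3, -0.1]
finger_gap: 0.0105
grasp_force: 41.2
```

View pics/s5.png

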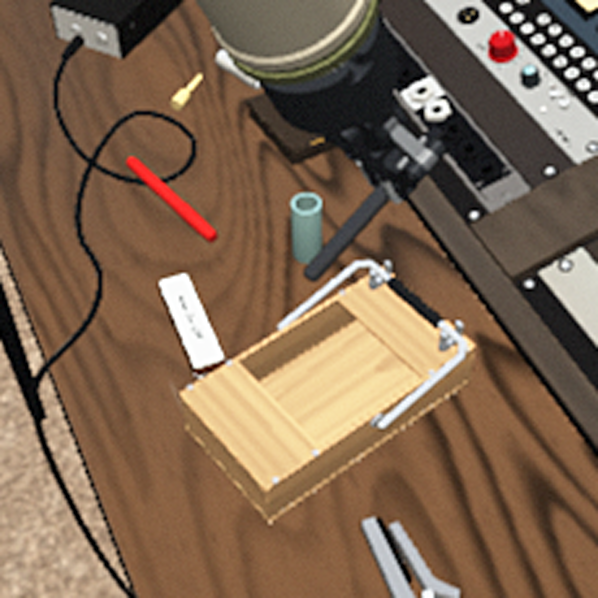

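The picture shows the marker held in the fingers, its near end at crop (315,272), well above the caddy. The handle lies in the forks at about (415,300), and the slide, harmonica and capo have not moved. I'll hand it in.

```bash
python3 -c "
from rig import order
print(order.sign_off())"
```

```text
the job is handed in; nothing more can be done
None
```

The job is handed in at about 10 s of the 53 s allowed: the handle lies in its catch, the marker came out end-first and is held still, its lowest end about 16 cm above the desk. The things round the caddy look unmoved in the last picture; no verdict came back.

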